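# Make up a water kit and a smear kit

## Task

Make up two sampling kits: the water kit in the small tray has the square bottle standing in the large pocket and the tall universal container in the small pocket. The smear kit in the large, three-pocket tray has the round jar standing in the large pocket, the little bijou bottle in the small pocket and, lying in the long pocket the same side up, the slide mailer that sticks out of the dispenser, which has a closed top, so draw it straight out by its end. Everything must sit upright and flat on its pocket's floor, with nothing knocked over or turned on edge on the way, and the timer and the tip box left where they are.

Things in the scene. Friction and masses are not known exactly. Their poses are not given: they have to be found in the camera images.
- bottle_c (a point): Sample bottle of square section, translucent white plastic, loose, standing upright: body 48 x 48 mm and 64 mm high, a short neck, then a ribbed round cap 38 mm in diameter; 95 mm high in all. The point is its centre, 47.5 mm above its foot; z up, x and y square to the body's sides. About 70 g.
- jar_c (a point): Low round specimen jar, loose, standing upright: body 50 mm in diameter, screw lid 53 mm in diameter from 46 to 60 mm above its foot; 60 mm high in all. The point is its centre, 30 mm above its foot; z up. About 50 g.
- universal_c (a point): Universal container, a tall slim round tube with a flat foot, loose, standing upright: 28 mm in diameter, screw cap 31 mm in diameter from 74 to 93 mm above its foot; 93 mm high in all. The point is its centre, 46.5 mm above its foot; z up. About 40 g.
- bijou_c (a point): Bijou bottle, the smallest container, short and round, loose, standing upright: 20 mm in diameter, screw cap 22 mm in diameter from 36 to 50 mm above its foot; 50 mm high in all. The point is its centre, 25 mm above its foot; z up. About 25 g.
- mailer_c (a point): Slide mailer, a flat white plastic box 84 (its x) x 32 (its y) x 22 mm high (its z, up), loose. It lies in the middle bay of the dispenser, its near (-x) end sticking out of the mouth by about 40 mm at the start, with free space on both sides of that end. The point is its centre, 11 mm above its underside. About 40 g.
- tray2: Small kit tray, grey moulded plastic, fixed to the bench, 82 (its x) x 152 (its y) x 14 mm high. Two pockets, 7 mm deep (floors 7 mm above the bench): the large one, 70 x 70 mm, centred 30 mm along +y from the origin; the small one, 44 x 44 mm, 48 mm along -y. Origin: centre of its underside, on the bench; z up.
- tray3: Large kit tray, grey moulded plastic, fixed to the bench, 158 (its x) x 154 (its y) x 14 mm high. Three pockets, 7 mm deep (floors 7 mm above the bench): large, 70 x 70 mm, centred at x +37, y +37 mm; small, 44 x 44 mm, at x -41, y +37; long, 104 (along x) x 52 mm (along y), at x 0, y -43. Origin: centre of its underside, on the bench; z up.
- dispenser: Low dark grey mailer dispenser, fixed, 136 wide, 42 mm high, closed top; three bays open only to its front (-x). Origin: on the bench under the middle bay's mouth. That bay is 40 wide, floor 10, roof 37 mm up, with a level lip 22 wide and 28 mm long in front. Draw the mailer along the dispenser's -x; after 46 mm it is free. Those in the outer bays do not stick out and stay.
- timer: Bystander: square bench timer, 62 x 64 x 18 mm, lying loose among the stock. Origin: centre of its underside.
- tipbox: Bystander: pipette tip box, 122 x 84 x 64 mm, loose at the left edge of the work. Origin: centre of its underside.
There are look-alikes about, which are no part of the job. Leave any purple, red or turquoise look-alike of the tray3 alone.

How it is judged (in metres and radians):
At the end, for the whole second after the job is handed in: Bottle, universal, jar, bijou and mailer each rest in their own pocket of the right tray: down on its floor (within 3.5 mm), within the pocket's play of its centre (11 to 14 mm each way), upright within 0.08 rad, the mailer along its pocket within 0.3 rad, all at rest (x of bottle_c in the frame of tray2 between -0.014 and 0.014 m and y of bottle_c in the frame of tray2 between 0.016 and 0.044 m and z of bottle_c in the frame of tray2 between 0.051 and 0.058 m and angle between each of bottle_c, universal_c, jar_c, bijou_c, mailer_c's own z axis and vertical below 0.08 rad and linear speed of each of bottle, universal, jar, bijou, mailer below 0.02 m/s and x of universal_c in the frame of tray2 between -0.011 and 0.011 m and y of universal_c in the frame of tray2 between -0.059 and -0.037 m and z of universal_c in the frame of tray2 between 0.05 and 0.057 m and x of jar_c in the frame of tray3 between 0.024 and 0.05 m and y of jar_c in the frame of tray3 between 0.024 and 0.05 m and z of jar_c in the frame of tray3 between 0.0335 and 0.0405 m and x of bijou_c in the frame of tray3 between -0.0545 and -0.0275 m and y of bijou_c in the frame of tray3 between 0.0235 and 0.0505 m and z of bijou_c in the frame of tray3 between 0.0285 and 0.0355 m and x of mailer_c in the frame of tray3 between -0.0125 and 0.0125 m and y of mailer_c in the frame of tray3 between -0.0555 and -0.0305 m and z of mailer_c in the frame of tray3 between 0.0145 and 0.0215 m and angle between the x axis of mailer_c and the x axis of tray3, either way round below 0.3 rad); the robot touches nothing.
It fails at once if a bottle, jar or tube is knocked over or the mailer turned on edge (tilt beyond 1 rad) (angle between any of bottle_c, universal_c, jar_c, bijou_c, mailer_c's own z axis and vertical above 1 rad).
It fails at once if the timer or the tip box is moved by more than 20 mm (distance of any of timer, tipbox from where it was at the start of the episode above 0.02 m).
It also fails if it takes over 125 s, if anything falls off the work surface, if the arm or the gripper's body presses on something with over 40 N, if the wrist force passes 120 N, or if a joint passes its speed limit or range.

## Robot

A 6-joint arm with a two-finger parallel gripper is mounted at the origin on the work surface. World frame = base frame: x ahead of the robot, y to its left, z up, the work surface at z = 0. Lengths are in mm, angles in rad, forces in N, time in s.
With the tool pointing down it reaches from about 275 to 825 mm from the base axis. Payload 5.2 kg.
Tool frame: the origin (TCP) lies at the very end of the fingers, on their centre line; the grasp point (between the pads) lies 19 mm behind it; z points along the fingers, y is the direction in which the jaws open and shut (so a half turn about z gives the same grasp; the last joint's range is limited). The gripper opens to 93 mm and grips with 3 to 60 N. Pads are 15 mm wide; open, the fingers measure 128 mm over their backs; the gripper's body (75 mm by 188 mm) begins 65 mm behind the grasp point.
Start: joints at [-1.34, 0.259, 1.535, -0, 1.348, -0.203], TCP at [231.198, -499.052, 218.653] pointing down, gripper open.
Joint ranges: [-3.14, 3.14], [-0.91, 2.08], [0.19, 2.58], [-1.22, 4.36], [0.22, 2.71], [-3.12, 3.12]. Speed limits (rad/s): [2.57, 2.57, 3.14, 3.14, 3.14, 3.14].

## Interface

Orientations are given as [roll, pitch, yaw] about the fixed x, y, z axes, in that order (R = Rz(yaw) Ry(pitch) Rx(roll)).
In Python, from bench import robot gives the robot as it stands. The module is installed in compiled form; this text tells all that it offers. Calls block until the motion is done:
- robot.move_ptp(position, orientation): joint-space move of the TCP to a pose.
- robot.move_linear(position, ori=None, speed=150, f_stop=None): straight line of the TCP; ori=None keeps the orientation; speed is the mean speed in mm/s. With f_stop (N) it stops when the force on the tool has changed by that much, and returns True; else False.
- robot.move_j(angles): joint-space move.
- robot.move_gripper(opening): opening from 0.0 (shut) to 1.0 (fully open); the grip force is fixed at half the most; returns when the fingers have stopped.
- robot.sleep(seconds).
- robot.inverse_kinematics(position, orientation): joint angles nearest the present ones, or None.
- robot.get_image(name): name is "scene" or "top"; returns a dict with "img" (420x560x3 uint8, blue, green, red), "fovy" (degrees; the focal length in pixels is half the picture's height over the tangent of half this angle, whatever the lens; pixels are square), "cx", "cy" (the principal point, pixels), "eye" and "orientation" of the camera in the world. Camera axes: x right, y down, z forward; pixel columns grow to the right and rows downward; lengths in mm; the calibration is good to about 2 mm. A picture is of the moment at which its call begins. There is no depth.
A pose or a line that the arm cannot do raises robot.MotionError and nothing moves.
- robot.hand_in(): hands the job in, once; it reports no verdict.
Readings, each from a call of its own:
- robot.current_t(): time.
- robot.current_qpos(): joint angles.
- robot.current_joint_vel(): joint speeds.
- robot.current_joint_efforts(): joint torques, N m.
- robot.current_tcp_pos(): TCP position.
- robot.current_eef_rot(): TCP orientation.
- robot.current_contact_force(): force on the tool from outside, world axes, zero at the start.
- robot.current_ft_torque(): the same for the moment, N m.
- robot.current_gripper_width(): opening from 0.0 (shut) to 1.0 (fully open).
Only numpy, scipy, OpenCV 4.12 (cv2) and the standard library are available. Lean on these libraries where they do the work, as an engineer would, in place of code of your own. Each camera call takes 0.05 s, during which the arm holds its last target. There are 200 camera calls.

## Working session

There is one attempt and no reset: what is moved stays moved. The work goes in short steps, each a Python script; the robot and the scene stay as the last script left them, time stands still between calls to the robot, and variables do not carry over. Pictures are saved under pics/ and viewed, about 12 in all and at most 16, crops included, and the job is handed in when it is done.

```bash
mkdir -p pics
python3 - <<'E'
from bench import robot
import cv2
for n in("scene","top"):
    d=robot.get_image(n); cv2.imwrite(f"pics/{n}0.png",cv2.resize(d["img"],(800,600),interpolation=cv2.INTER_CUBIC))
    print(n,{k:v for k,v in d.items() if k!="img"})
print(robot.current_t(),robot.current_eef_rot())
E
```

```text
scene {'fovy': 53.887873379452074, 'cx': 277.07154866299584, 'cy': 210.45662829022834, 'eye': array([1076.82556134, -492.22070395,  819.68493168]), 'orientation': array([-2.29877089, -0.01419339,  0.69612339])}
top {'fovy': 57.42594775366087, 'cx': 277.1483971774927, 'cy': 207.88155053377304, 'eye': array([ 431.26186345,  197.53778084, 1340.75215631]), 'orientation': array([-3.06038184, -0.01317292, -1.5726995 ])}
0.1 [-3.14000405e+00 -3.26088367e-04  4.33855296e-01]
```

View pics/scene0.png

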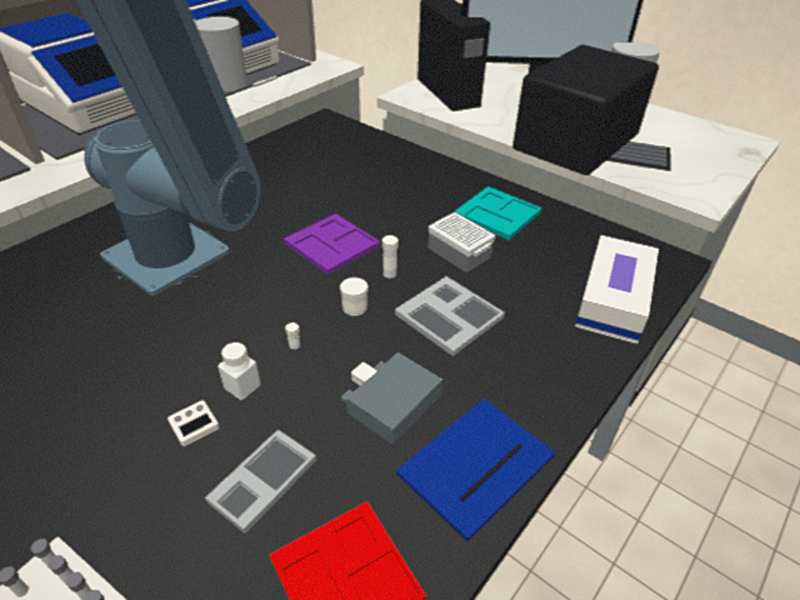

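View pics/top0.png

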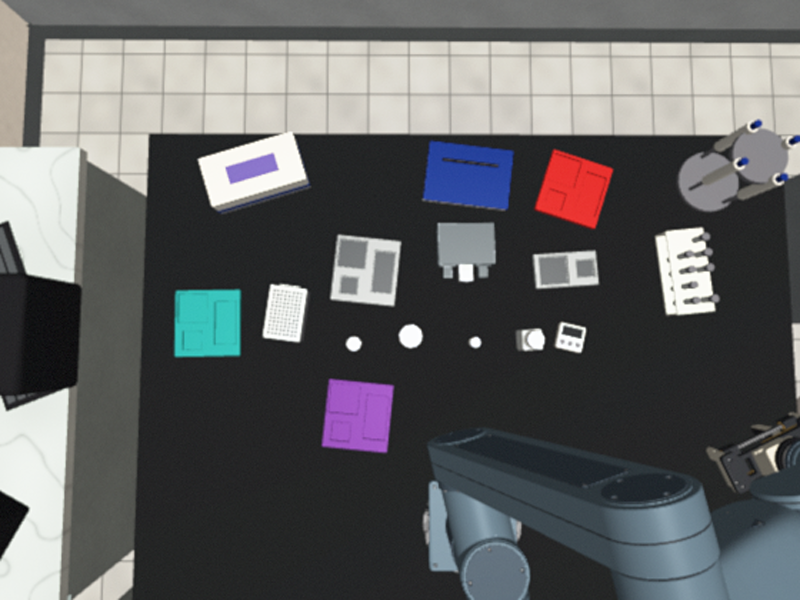

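The choices in the top view (800 px wide): the real tray3 is the grey one at (366,270), not teal (207,322), purple (357,415) or red (575,188). tray2 is at (566,269), the dispenser at (466,245) and the mailer end at (466,272). The stock is the universal (353,343), jar (410,336), bijou (475,342) and bottle (531,340). The timer is at (571,337) and the tip box at (286,312). Next is one close crop to check these and measure.

```bash
cat > h.py <<'E'
import numpy as np, cv2
from scipy.spatial.transform import Rotation as R
from bench import robot
def cam(n):
    d=robot.get_image(n); d["f"]=d["img"].shape[0]/2/np.tan(np.radians(d["fovy"])/2); return d
def p2w(d,u,v,z):
    r=R.from_euler("xyz",d["orientation"]).as_matrix()@np.array([(u-d["cx"])/d["f"],(v-d["cy"])/d["f"],1])
    return d["eye"]+r*(z-d["eye"][2])/r[2]
def w2p(d,p):
    c=R.from_euler("xyz",d["orientation"]).as_matrix().T@(np.array(p)-d["eye"])
    return c[:2]/c[2]*d["f"]+[d["cx"],d["cy"]]
E
python3 - <<'E'
from h import *
d=cam("top"); i=d["img"]; cv2.imwrite("pics/topfull.png",i)
cv2.imwrite("pics/c1.png",cv2.resize(i[150:260,225:430],None,fx=3.9,fy=3.9,interpolation=cv2.INTER_CUBIC))
s=cam("scene"); cv2.imwrite("pics/scfull.png",s["img"])
cv2.imwrite("pics/c2.png",cv2.resize(s["img"][150:380,110:380],None,fx=2.6,fy=2.6,interpolation=cv2.INTER_CUBIC))
E
```

```text
(no output)
```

View pics/c1.png

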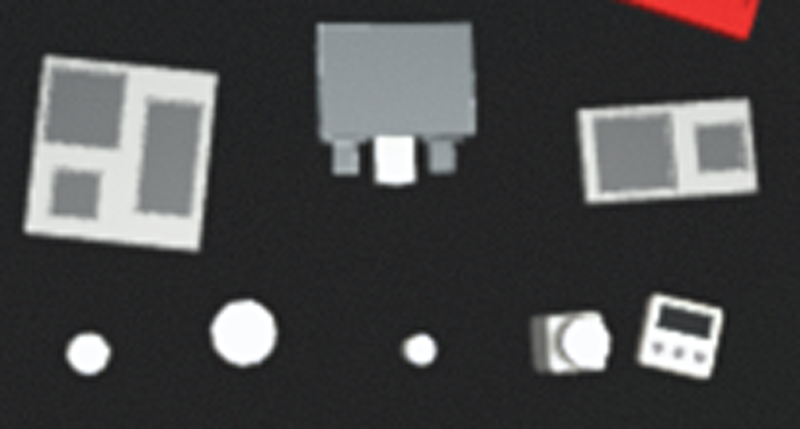

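View pics/c2.png

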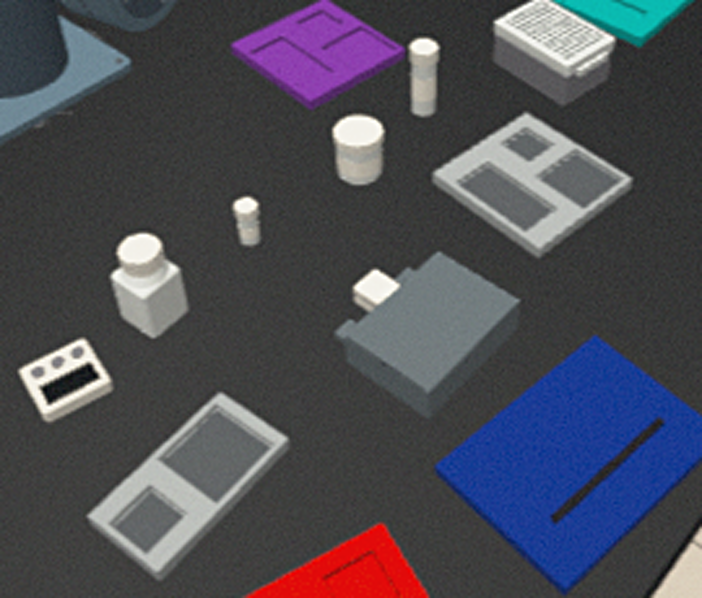

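```bash
cat > meas.py <<'E'
from h import *
def trayfit(d,z=14):
    i=d["img"]; out=[]
    g=((i.max(2)>170)&(np.ptp(i.astype(int),axis=2)<25)).astype(np.uint8)
    for nm,(x0,y0,x1,y1) in dict(tray3=(226,155,284,218),tray2=(370,170,422,205)).items():
        m=np.zeros_like(g); m[y0:y1,x0:x1]=g[y0:y1,x0:x1]
        cs,_=cv2.findContours(m,cv2.RETR_EXTERNAL,cv2.CHAIN_APPROX_NONE); c=max(cs,key=cv2.contourArea)
        w=np.array([p2w(d,*q[0],z)[:2] for q in c],np.float32)
        out.append((nm,cv2.minAreaRect(w)))
    return out
if __name__=="__main__":
    d=cam("top"); s=cam("scene")
    for o in trayfit(d): print(o)
    f=lambda x,y:(225+(x+.5)/3.9-.5,150+(y+.5)/3.9-.5)
    fs=lambda x,y:(110+(x+.5)/2.6-.5,150+(y+.5)/2.6-.5)
    P=dict(universal=((89,353),(424,46),93),jar=((244,332),(358,130),60),bijou=((421,349),(246,205),50),bottle=((586,343),(140,248),95))
    for k,(a,b,z) in P.items(): print(k,p2w(d,*f(*a),z).round(1),p2w(s,*fs(*b),z).round(1))
    for k,q,z in [("mailer near L",(375,184),32),("near R",(416,184),32),("disp TL",(317,23),42),("TR",(472,22),42),("BL",(320,139),42),("BR",(476,134),42)]: print(k,p2w(d,*f(*q),z).round(1))
    for k,q,z in [("mailer near L",(379,270),32),("near corner",(354,291),32)]: print("sc",k,p2w(s,*fs(*q),z).round(1))
    for y in (0,-1.57,1.57): print(y,robot.inverse_kinematics([500,200,150],[np.pi,0,y]))
E
python3 meas.py
```

```text
('tray3', ((606.5006103515625, 254.2431640625), (153.26051330566406, 157.9495849609375), 83.9195327758789))
('tray2', ((608.2233276367188, -235.71331787109375), (81.6761474609375, 151.9345245361328), 3.84391713142395))
universal [428.  277.3  93. ] [427.9 280.4  93. ]
jar [445.5 147.1  60. ] [445.1 148.9  60. ]
bijou [430.8  -5.9  50. ] [431.2  -4.4  50. ]
bottle [ 435.5 -136.6   95. ] [ 437.2 -135.2   95. ]
mailer near L [575.8  30.   32. ]
near R [575.8  -6.3  32. ]
disp TL [717.6  80.9  42. ]
TR [718.6 -56.2  42. ]
BL [614.4  79.1  42. ]
BR [618.9 -58.1  42. ]
sc mailer near L [583.1  29.6  32. ]
sc near corner [583.1  -6.4  32. ]
0 [ 1.73275890e-01  2.94582643e-01  1.66250131e+00 -4.44089210e-16
  1.18450871e+00  1.74407222e+00]
-1.57 [ 0.17327589  0.29458264  1.66250131  0.          1.18450871 -2.96911309]
1.57 [ 1.73275890e-01  2.94582643e-01  1.66250131e+00 -4.44089210e-16
  1.18450871e+00  1.74072217e-01]
```

The two cameras agree to 2–3 mm, and the tray fits match the stated sizes. I'll take the mailer first.

```bash
cat >> h.py <<'E'
T2=(608.2,-235.7,0.067); T3=(606.5,254.2,-0.106)
def tr(T,x,y):
    c,s=np.cos(T[2]),np.sin(T[2]); return np.array([T[0]+c*x-s*y,T[1]+s*x+c*y])
def down(y): return [np.pi,0,y]
def snap(n,fn,box=None,k=1):
    d=cam(n); i=d["img"]
    if box: i=i[box[1]:box[3],box[0]:box[2]]
    cv2.imwrite(fn,cv2.resize(i,None,fx=k,fy=k,interpolation=cv2.INTER_CUBIC)); return d
E
python3 - <<'E'
from h import *
y=0.02; g=np.array([601,11.7])
robot.move_gripper(0.65)
robot.move_ptp([*g,120],down(y))
print(robot.move_linear([*g,19],speed=100,f_stop=8),robot.current_tcp_pos())
robot.move_gripper(0); print("w",robot.current_gripper_width()*93)
a=np.array([np.cos(y),np.sin(y)])
print(robot.move_linear([*(g-62*a),19.5],speed=60,f_stop=25),robot.current_tcp_pos(),robot.current_contact_force())
robot.move_linear([*(g-62*a),130],speed=150)
print("w",robot.current_gripper_width()*93,robot.current_t())
snap("scene","pics/m1.png",(150,120,420,330),2.8)
E
```

```text
False [601.63482591  11.61590111  19.70630443]
w 31.736784436098713
False [539.42290798  10.39212209  19.52159563] [-0.60648097  0.16878278  0.03576296]
w 31.264554188631607 7.1
```

View pics/m1.png

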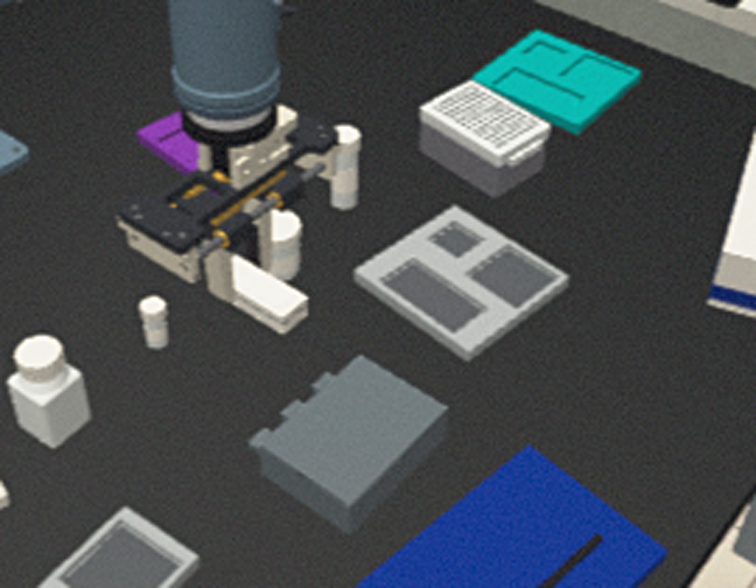

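The mailer is out and held level. Its far top edge runs from (307,293) to about (278,315) in the crop. I'll use that to find the offset in the grip, then place it.

Run:
```python
from h import *
s=cam("scene"); tcp=robot.current_tcp_pos()
e=[p2w(s,150+x/2.8,120+y/2.8,tcp[2]+13) for x,y in((307,293),(279,316))]
print(np.round(e,1),tcp)
off=np.mean(e,0)[0]-42-tcp[0]; print("off",off)
off=float(np.clip(off,19,28))
g=tr(T3,-off,-43); y=T3[2]
robot.move_ptp([*g,120],down(y))
robot.move_linear([*g,40],speed=120)
print(robot.move_linear([*g,17],speed=30,f_stop=4),robot.current_tcp_pos(),robot.current_contact_force())
robot.move_gripper(0.55)
robot.move_linear([*g,130],speed=150); print(robot.current_t())
robot.move_ptp([445.3,148,150],down(0))
snap("scene","pics/m2.png",(200,120,400,270),3.8)
```

```text
[[597.5  31.9 141.7]
 [598.3  -3.9 141.7]] [538.12111854  10.60808763 128.71024154]
off 17.77197055268425
False [583.22091583 213.47389602  17.07900585] [-0.63803154  0.2175187  -0.17647127]
11.2333
```

View pics/m2.png

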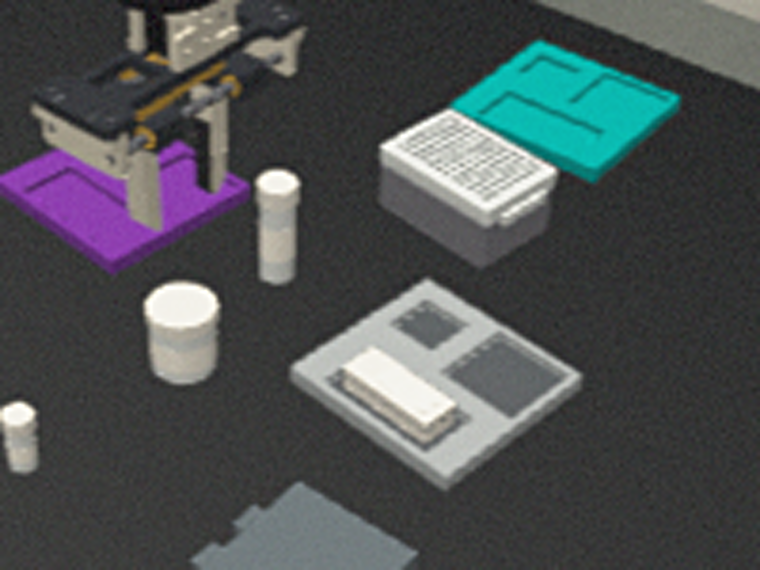

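The mailer lies flat in the long pocket. Next are the jar and bijou, then the bottle and universal, all gripped by the cap.

```bash
cat >> h.py <<'E'
def pickplace(p,h,capw,dst,yaw,wopen,wrel,hi,py=0.0):
    """h: TCP height above the foot when gripping the cap"""
    robot.move_gripper(wopen)
    robot.move_ptp([*p,max(hi,h+60)],down(py))
    if robot.move_linear([*p,h],speed=120,f_stop=6): print("touch down!",robot.current_tcp_pos()); return False
    robot.move_gripper(0); w=robot.current_gripper_width()*93; print("grip w",w,"want",capw)
    if abs(w-capw)>5: return False
    robot.move_linear([*p,h+hi],speed=200)
    robot.move_ptp([*dst,h+hi],down(yaw))
    robot.move_linear([*dst,h+20],speed=150)
    t=robot.move_linear([*dst,h+7.5],speed=30,f_stop=4)
    print("touch",t,"z-h",robot.current_tcp_pos()[2]-h,"w",robot.current_gripper_width()*93)
    robot.move_gripper(wrel)
    robot.move_linear([*dst,h+hi],speed=200); print("t",robot.current_t())
    return True
E
python3 - <<'E'
from h import *
ok=pickplace([445.3,148.0],34,53,tr(T3,37,37),T3[2],0.95,0.85,110)
ok=ok and pickplace([431,-5.1],24,22,tr(T3,-41,37),T3[2],0.6,0.45,110)
robot.move_ptp([436.4,-136,200],down(0))
snap("scene","pics/m3.png",(100,120,400,345),2.6)
E
```

```text
grip w 51.72550275936369 want 53
touch True z-h 7.032971905546361 w 51.69886038331627
t 18.7
grip w 21.69717536378699 want 22
touch True z-h 7.080151099581915 w 21.650868362355887
t 26.6083
```

View pics/m3.png

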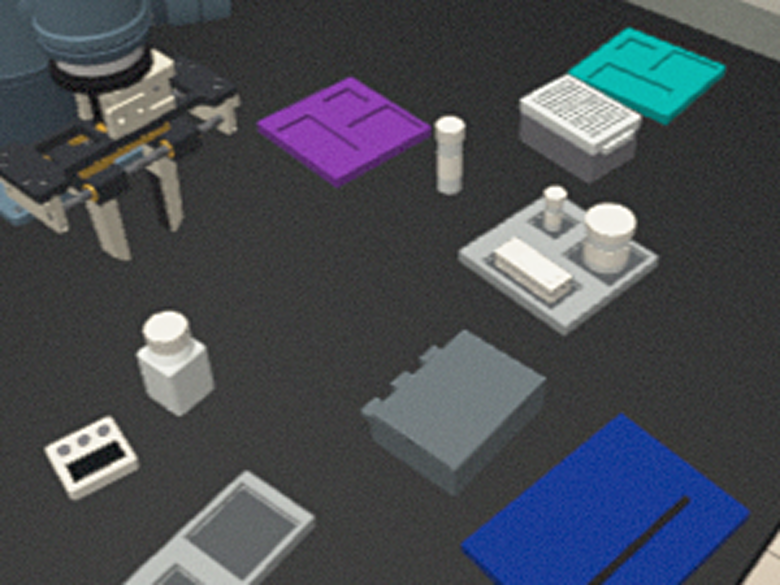

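The smear kit is complete and upright. Now the water kit.

Run:
```python
from h import *
ok=pickplace([436.4,-136],68,38,tr(T2,0,30),T2[2],0.8,0.65,110)
ok=ok and pickplace([428,278.8],64,31,tr(T2,0,-48),T2[2],0.65,0.5,110)
robot.move_ptp([350,100,300],down(0))
print(robot.current_t(),robot.current_contact_force())
snap("top","pics/f1.png",(225,150,430,260),3.9); snap("scene","pics/f2.png",(100,120,400,345),2.6)
for o in __import__("meas").trayfit(cam("top")): print(o)
```

```text
grip w 37.78861831970842 want 38
touch True z-h 6.8162236506029785 w 38.04014641939658
t 34.75
grip w 30.399262864616574 want 31
touch True z-h 7.3006500138661465 w 30.748539566734923
t 43.3167
45.0667 [0.54080225 0.4424083  0.2547606 ]
('tray3', ((606.4808349609375, 254.33364868164062), (153.28024291992188, 157.85781860351562), 84.12846374511719))
('tray2', ((608.7411499023438, -243.42010498046875), (81.6761474609375, 167.38270568847656), 3.84391713142395))
```

View pics/f1.png

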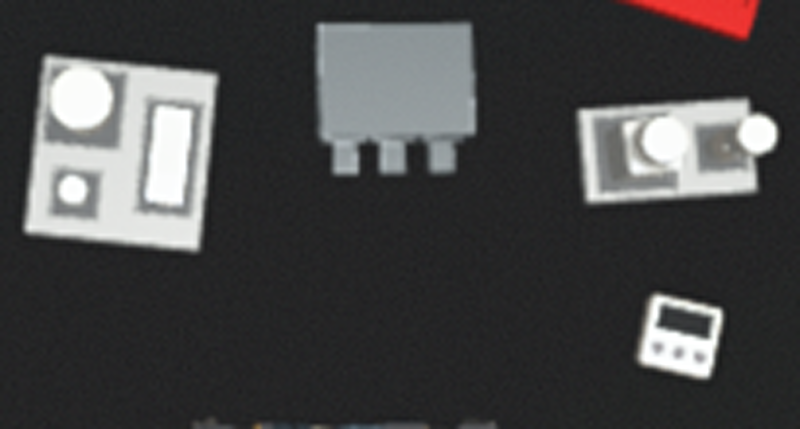

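View pics/f2.png

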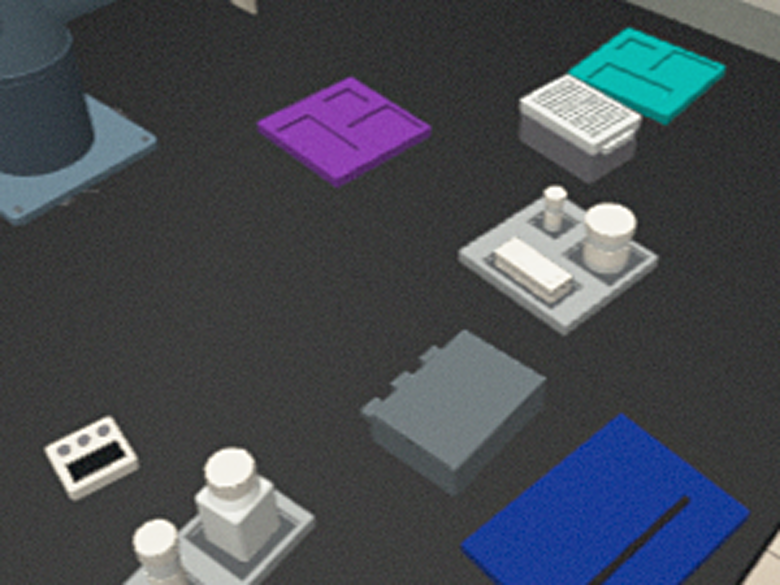

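In both views everything stands upright in its pocket. Now I'll turn the cap pixels into tray coordinates against the limits.

Run:
```python
from h import *
d=cam("top"); s=cam("scene")
f=lambda x,y:(225+(x+.5)/3.9-.5,150+(y+.5)/3.9-.5)
fs=lambda x,y:(100+(x+.5)/2.6-.5,120+(y+.5)/2.6-.5)
def inv(T,p): 
    c,q=np.cos(T[2]),np.sin(T[2]); a,b=p[:2]-np.array(T[:2]); return np.round([c*a+q*b,-q*a+c*b],1)
for k,T,a,b,z,w in [("universal",T2,(758,134),(155,539),100,(0,-48)),("bottle",T2,(663,140),(230,469),102,(0,30)),("jar",T3,(81,97),(609,222),67,(37,37)),("bijou",T3,(73,190),(555,194),57,(-41,37)),("mailer",T3,(171,155),(533,261),29,(0,-43))]:
    print(k,inv(T,p2w(d,*f(*a),z)),inv(T,p2w(s,*fs(*b),z)),"want",w)
snap("scene","pics/f3.png",(110,280,230,380),5)
```

```text
universal [ -1.  -48.8] [  1.2 -48.9] want (0, -48)
bottle [-0.9 32.4] [ 1.9 30.1] want (0, 30)
jar [37.1 36.8] [39.1 33.7] want (37, 37)
bijou [-42.5  35.6] [-40.   35.9] want (-41, 37)
mailer [  0.2 -44.6] [ -1.1 -39.2] want (0, -43)
```

View pics/f3.png

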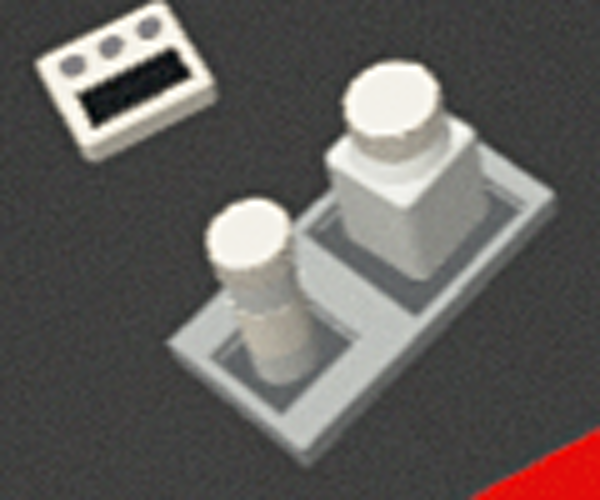

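```bash
python3 -c "
from bench import robot
robot.hand_in(); print(robot.current_t())"
```

```text
the job is handed in; nothing more can be done
the job is handed in; nothing more can be done
```

Both kits are made up and the job is handed in. The clock read about 45 s after the last move, against the 125 s limit.

- **Water kit (small tray):** the square bottle stands in the large pocket and the universal container in the small pocket.
- **Smear kit (large grey tray):** the round jar and the bijou stand in their pockets. I drew the mailer straight out of the dispenser by its end and laid it same side up in the long pocket.

**Last checks:**
- **Position:** in both cameras each piece was within about 4 mm of its pocket's centre. The limits are 11 to 14 mm.
- **Depth:** the four containers touched down at the expected 7 mm floor height. I released the mailer about 1 mm above its floor, and the pictures show it lying flat.
- **Upright and clear:** everything looks upright in the pictures. The arm was parked clear with no contact force, and the timer and tip box look unmoved.

**Disagreements:**
- The two cameras differed by up to 5 mm on the mailer's sideways position, and by 2–4 mm on the rest; all readings were within limits.
- The last automatic outline fit of the small tray came out too long because it included the universal's cap. I ignored it and used the earlier fit.

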